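Set the tube shaker to speed 6 and start it

TASK

Set the speed of the tube shaker to 6: with a fingertip, gently push the lever of its rotary selector round clockwise, one click per dot, until it points at the sixth white dot after the red one (the red dot is 0). Only when it is on 6, press the green start button and let it spring back, then move clear. Grasp nothing and leave the beaker, the bottle and the tip box where they stand.

Things in the scene. Friction and masses are not known exactly. Their poses are not given: they have to be found in the camera images.
- shaker: White bench shaker, fixed, 260 (its x) by 450 mm (its y), z up, front at -x. Origin on the bench straight below the selector's axis. Flat control deck 75 mm above the bench, from y = -120 to +130 mm. Beyond, at y = 135 to 315 mm, a platform carries a yellow rack of blue-capped tubes, clamped, up to 205 mm above the bench.
- disc (a point): Centre, on the selector's axis at deck height, of the dark disc (156 mm) with nine dots 69 mm from the axis: positions 0 (red), 1 to 8 (white), clockwise from above, 30 degrees apart. Axes as the shaker's. Position k lies at 120 - 30 k degrees counter-clockwise from +x: 0 front left, 4 straight back, 6 at -60, 8 front right.
- selector (a joint): Selector angle, rad, growing clockwise seen from above: position k at 0.5236 k (6 at 3.1416); stops at -0.06 and 4.25. A sprung detent holds it at each position and pulls it in from up to 15 degrees either side; pushing on takes about 1 to 3 N at 42 mm from the axis, and past half-way it snaps on by itself. Starts at one of positions 0 to 3.
- lever_root (a point): Point on the selector's vertical axis, at the top of its black hub (36 mm diameter), 29 mm above the deck, 104 mm above the bench.
- lever_tip (a point): Top of the free end of the selector's orange lever with a white line on top, 56 mm from the axis. The lever is a straight bar 12 mm wide that runs from the hub outward, its underside 6 mm and its top 28 mm above the deck; it points at the set dot.
- start (a joint): Travel of the green start button in m: 0 up, 0.006 fully down; a spring brings it back. Fully down takes 4 N.
- start_top (a point): Centre of the top of the round green start button (28 mm diameter) in the front right corner of the deck, 92 mm in front (-x) and 85 mm to the right (-y) of the selector's axis in the shaker's frame. It is pressed straight down.
- beaker: Loose glass beaker, 66 mm diameter, 85 mm high, on the bench right of the shaker; origin at the centre of its underside. A bystander.
- bottle: Loose amber bottle with blue cap, 60 mm diameter, 120 mm high, on the bench right of the shaker; origin at the centre of its underside. A bystander.
- tipbox: Loose blue pipette-tip box with white lid, 80 by 115 mm, 59 mm high, on the bench behind the shaker (its +x side); origin at the centre of its underside. A bystander.

How it is judged:
By the outcome, as a careful person would: the job done as asked, in the order asked, and still so for the second after the job is handed in, with the robot touching nothing.
It also fails if it takes over 54 s, if anything falls off the work surface, if the arm or the gripper's body presses on something with over 40 N, if the wrist force passes 120 N, or if a joint passes its speed limit or range.

ROBOT

A 7-joint arm with a two-finger parallel gripper is mounted at the origin on the work surface. World frame = base frame: x ahead of the robot, y to its left, z up, the work surface at z = 0. Lengths are in m, angles in rad, forces in N, time in s.
With the tool pointing down it reaches from about 0.4 to 0.85 m from the base axis. Payload 10.4 kg.
Tool frame: the origin (TCP) lies midway between the tips of the shut fingers; the grasp point (between the pads) lies 19 mm behind it; z points along the fingers, y is the line along which they close (so a half turn about z gives the same grasp; the last joint's range is limited). The gripper opens to 85 mm and grips with 20 to 120 N. Pads are 22 mm wide; open, the fingers measure 114 mm over their backs; the gripper's body (76 mm by 85 mm) begins 54 mm behind the grasp point. The pads swing forward as they close: fully open they stand 13 mm farther back than shut.
Start: joints at [1.167, 0.332, -0.065, 1.46, 0.022, 1.35, -0.088], TCP at [0.232, -0.58, 0.231] pointing down, gripper open.
Joint ranges: [-2.6, 2.6], [-0.5, 2.12], [-1.47, 1.34], [0.16, 2.42], [-1.27, 4.41], [0.06, 2.06], [-2.6, 2.6]. Speed limits (rad/s): [2.22, 2.22, 2.79, 2.79, 3.14, 3.14, 3.14].

INTERFACE

Orientations are given as a unit quaternion [w, x, y, z].
In Python, from cell import get_obs, camera, finish_job, find_in gives the robot as it stands.
- The arm moves only by the tool arm_command, never from a script. Its argument "increments" is a list of rows, each an object of numbers: "x", "y", "z": the shift along the world's x, y, z in mm; "ax", "ay", "az": the turn, a rotation vector about the world's x, y, z in degrees; "hand": the finger opening in mm, from 0 to 85.4. In form: [{"x": .., "y": .., "z": .., "ax": .., "ay": .., "az": .., "hand": ..}, ...]. A call has 1 to 5 rows; each row shifts and turns the commanded pose from where the row before left it; what a row does not reach is not made up. A row lasts 1/12 s, in which the tool goes at most 41.7 mm and 7.16 degrees, less where a joint would pass 70% of its speed; a pose out of reach is approached as far as the arm can. A call with a gripper value outside its range is refused whole. The fingers move at their own pace and stop on an object; "force" is the grip in N (left out, the last holds). Time passes only in rows, so rows that do not move let the fingers close. It gives the time, the measured TCP pose, the force, the opening and the grip force at its end, in the units of the state.
- get_obs(): the state, without advancing time (a new reading comes with each control period).
- camera(name): name is "scene" or "top" or "wrist"; returns a dict with "color" (400x640x3 uint8, blue, green, red), "mtx" (3x3 intrinsics, pixels), "rvec" (rotation vector, rad) and "tvec" (3), from world to camera coordinates, as OpenCV has them. Camera axes: x right, y down, z forward; pixel columns grow to the right and rows downward; lengths in m; the calibration is good to about 2 mm. A picture is of the moment at which its call begins. There is no depth.
- finish_job(): hands the job in; it is judged then, once.
Trained networks look in a picture, given as the dict that the camera call returned (one of the last four; its "shot" number tells which), for a name from the list of things; names that differ only in an ending like _2 or _b are one class to them, and where a whole thing is asked for, a point or a joint stands for the part that bears it (a point fixed in the world has none). Each returns a list of dicts, best first, with "confidence" (0 to 1); they miss things now and then, are a little off and sometimes report something else, mostly with a low value. They report only what shows in the picture. A call takes as long as a camera call.
- find_in(picture, query): "xyz" ([x, y, z] in m, in world coordinates, good to about 4 mm: the middle of the surface that is visible of it).
The state is a dict: "time": time; "qpos": joint angles; "qd": joint speeds; "joint_torque": joint torques, N m; "tool_pos": TCP position; "eef_rot": TCP orientation; "ft_force": force on the tool from outside, world axes, zero at the start; "ft_torque": the same for the moment, N m; "width": finger opening in m; "gripper_force": force on a finger pad.
Only numpy, scipy, OpenCV 4.12 (cv2) and the standard library are available. Lean on these libraries where they do the work, as an engineer would, in place of code of your own. Each camera call takes 0.05 s, during which the arm holds its last target. There are 200 camera calls.

## Working session

There is one attempt and no reset: what is moved stays moved. The work goes in short steps, Python scripts to look and compute and a tool call to move; the robot and the scene stay as the last step left them, time stands still between calls to the robot, and variables do not carry over. Pictures are saved under pics/ and viewed, at most 10 in all, crops included, and the job is handed in when it is done.

Besides the shell and the picture viewer there is one more tool, called in YAML: its name, and indented under it one key for each argument. arm_command: Moves the arm, as the interface text tells. Its arguments: {"type":"object","properties":{"increments":{"type":"array","items":{"type":"object","properties":{"x":{"type":"number"},"y":{"type":"number"},"z":{"type":"number"},"ax":{"type":"number"},"ay":{"type":"number"},"az":{"type":"number"},"hand":{"type":"number"}}}},"force":{"type":"number"}},"required":["increments"]}

```bash
mkdir -p pics
cat > h.py <<'E'
import numpy as np, cv2
from cell import get_obs, camera, finish_job, find_in
def proj(p,P): return cv2.projectPoints(np.float64(P).reshape(-1,3),p["rvec"],p["tvec"],p["mtx"],None)[0].reshape(-1,2)
def onplane(p,uv,z):
    R=cv2.Rodrigues(p["rvec"])[0]; c=-R.T@np.ravel(p["tvec"])
    d=R.T@np.linalg.inv(p["mtx"])@np.array([uv[0],uv[1],1.])
    return c+d*(z-c[2])/d[2]
E
python3 - <<'E'
from h import *
t=camera("top"); s=camera("scene")
for n,p in(("top",t),("scene",s)):
    cv2.imwrite(f"pics/{n}0.png",p["color"])
    for q in("shaker","disc","lever_root","lever_tip","start_top","beaker","bottle","tipbox"):
        print(n,q,[(np.round(d["xyz"],3).tolist(),round(d["confidence"],2)) for d in find_in(p,q)[:2]])
o=get_obs();print(o["time"],o["tool_pos"],o["eef_rot"],o["width"])
E
```

```text
top shaker [([0.602, 0.009, 0.078], 0.64), ([0.601, -0.093, 0.11], 0.27)]
top disc [([0.604, 0.012, 0.078], 0.58), ([0.599, -0.094, 0.105], 0.48)]
top lever_root [([0.599, -0.092, 0.108], 0.82), ([0.492, -0.171, 0.09], 0.53)]
top lever_tip [([0.6, -0.098, 0.104], 0.89)]
top start_top [([0.492, -0.168, 0.095], 0.74)]
top beaker [([0.495, -0.306, 0.042], 0.89)]
top bottle []
top tipbox [([0.77, -0.11, 0.06], 0.74)]
scene shaker [([0.664, 0.037, 0.077], 0.73)]
scene disc [([0.662, 0.037, 0.078], 0.84)]
scene lever_root [([0.604, -0.094, 0.101], 0.62)]
scene lever_tip [([0.606, -0.092, 0.105], 0.7)]
scene start_top [([0.793, -0.104, 0.054], 0.75), ([0.496, -0.172, 0.099], 0.63)]
scene beaker [([0.503, -0.299, 0.06], 0.68)]
scene bottle [([0.675, -0.316, 0.074], 0.58)]
scene tipbox [([0.792, -0.103, 0.054], 0.74)]
0.9 [ 0.23230946 -0.58021598  0.23134765] [3.15561063e-05 9.81928363e-01 1.89252977e-01 1.18080987e-05] 0.08545808410595741
```

View pics/top0.png

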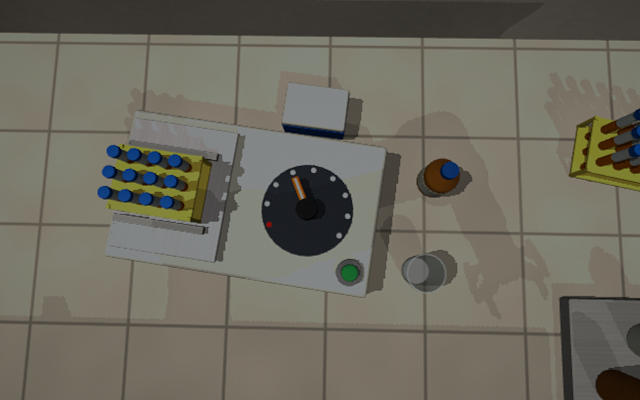

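View pics/scene0.png

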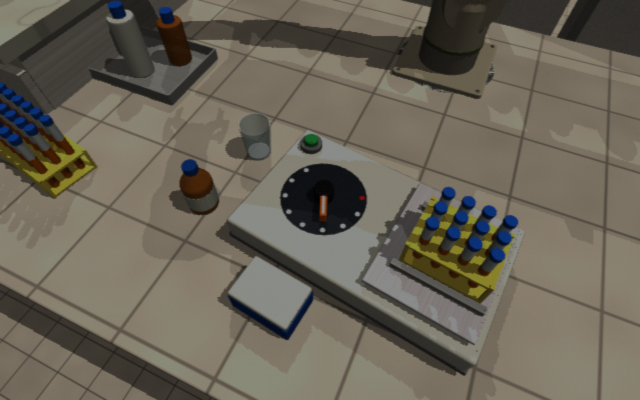

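The top view shows the red dot at (269,224), the hub at (307,208) and the button at (349,272). The lever tip at (297,178) points at the third white dot, so it's on position 3. The scene view agrees. Next I fit the disc pose from the dots.

Run:
```python
from h import *
from scipy.optimize import least_squares
def blobs(p,c,r):
    g=p["color"].astype(int); m=((g.min(2)>110)).astype(np.uint8)
    n,l,st,ce=cv2.connectedComponentsWithStats(m)
    return [ce[i] for i in range(1,n) if 2<=st[i,4]<60 and np.linalg.norm(ce[i]-c)<r]
k=np.arange(9);a=np.radians(120-30*k)
def model(x,p): 
    t=a+x[2]; return proj(p,np.c_[x[0]+.069*np.cos(t),x[1]+.069*np.sin(t),np.full(9,x[3])])
P={n:camera(n) for n in("top","scene")}
x=np.array([.6,-.094,-.1,.075])
B={"top":blobs(P["top"],(307,210),48),"scene":blobs(P["scene"],(324,199),48)}
for it in range(4):
    pairs=[]
    for n in P:
        m=model(x,P[n])
        for b in B[n]:
            d=np.linalg.norm(m-b,axis=1)
            if d.min()<6: pairs.append((n,d.argmin(),b))
    x=least_squares(lambda x:np.ravel([model(x,P[n])[i]-b for n,i,b in pairs]),x,loss="soft_l1").x
print(len(pairs),x,np.degrees(x[2]))
print([(n[0],int(i),np.round(model(x,P[n])[i]-b,1).tolist()) for n,i,b in pairs])
c,s=np.cos(x[2]),np.sin(x[2]);R=np.array([[c,-s],[s,c]])
print("button",x[:2]+R@[-.092,-.085])
for n in P:
    g=P[n]["color"].astype(int); ys,xs=np.where((g[...,1]>g[...,2]+50)&(g[...,1]>g[...,0]+30))
    print(n,"btn px",np.median(xs),np.median(ys),onplane(P[n],(np.median(xs),np.median(ys)),.09))
for kk in (3,4,5,6): 
    t=a[kk]+x[2];print(kk,np.degrees(t),x[:2]+.056*np.array([np.cos(t),np.sin(t)]))
    print(proj(P["top"],[[*(x[:2]+.056*np.array([np.cos(t),np.sin(t)])),.103]]))
```

```text
16 [ 0.59486068 -0.09969897 -0.13719002  0.07593375] -7.860408930935933
[('t', 4, [0.2, -0.1]), ('t', 3, [0.3, 0.0]), ('t', 5, [0.2, -0.1]), ('t', 2, [0.4, -0.1]), ('t', 6, [0.4, -0.2]), ('t', 1, [0.4, -0.2]), ('t', 7, [0.1, -0.2]), ('t', 8, [0.2, -0.1]), ('s', 8, [0.2, -0.2]), ('s', 7, [0.4, -0.0]), ('s', 6, [0.4, -0.1]), ('s', 5, [0.4, 0.1]), ('s', 1, [0.2, -0.0]), ('s', 4, [0.4, -0.0]), ('s', 2, [0.3, 0.2]), ('s', 3, [0.4, 0.0])]
button [ 0.49210049 -0.1713184 ]
top btn px 349.0 273.0 [ 0.49064671 -0.17108659  0.09      ]
scene btn px 311.0 139.0 [ 0.48925672 -0.17303615  0.09      ]
3 22.139591069064064 [ 0.64673171 -0.07859457]
[[294.12957029 176.19260359]]
4 -7.860408930935933 [ 0.65033452 -0.10735754]
[[311.65624723 174.30825384]]
5 -37.86040893093593 [ 0.63907315 -0.1340684 ]
[[327.78799508 181.33011504]]
6 -67.86040893093593 [ 0.61596509 -0.15157001]
[[338.27465709 195.47409909]]
```

Fit: selector axis at (595,-100) mm, yaw -7.9°, lever on 3 (22° in the world frame). The tool's x axis is already along the lever, so I close the fingers and move above the lever's counter-clockwise side.

arm_command:
  increments:
    - {"x": 20,"y": 26,"hand": 0}
    - {"x": 20,"y": 26,"hand": 0}
    - {"x": 20,"y": 27,"hand": 0}
    - {"x": 20,"y": 27,"hand": 0}
    - {"x": 20,"y": 27,"hand": 0}
  force: 30

```text
invalid input
```

arm_command:
  increments:
    - {"x": 20,"y": 26}
    - {"x": 20,"y": 26}
    - {"x": 20,"y": 27}
    - {"x": 20,"y": 27}
    - {"x": 20,"y": 27}

```text
invalid input
```

arm_command:
  increments:
    - {"x": 20,"y": 26}
    - {"x": 20,"y": 26}
    - {"x": 20,"y": 27}
    - {"x": 20,"y": 27}
    - {"x": 20,"y": 27}

```text
invalid input
```

arm_command:
  increments:
    - {"x": 20,"y": 26}
    - {"x": 20,"y": 26}
    - {"x": 20,"y": 26}
    - {"x": 18,"y": 26}
    - {"x": 14,"y": 24}

```text
invalid input
```

Run:
```python
from h import *
o=get_obs();print(o["time"],o["tool_pos"],o["eef_rot"],o["width"],o["ft_force"],o["qpos"])
p=camera("wrist");cv2.imwrite("pics/w1.png",p["color"])
c=np.array([.5949,-.0997]);Q=[]
for k in range(9):
    t=np.radians(112.14-30*k);Q.append([*(c+.069*np.array([np.cos(t),np.sin(t)])),.075])
print(proj(p,Q+[[*c,.104],[.492,-.171,.09],[.6467,-.0786,.103]]).round().tolist())
```

```text
1.0 [ 0.23226627 -0.58024032  0.23132036] [ 1.97589715e-05  9.81932897e-01  1.89229451e-01 -1.15677924e-06] 0.08570440628696713 [-0.15081612 -0.36762046  0.56074954] [ 1.16743403  0.33220044 -0.06467894  1.46013522  0.02161844  1.3499143
 -0.08849569]
[[-397.0, -749.0], [-433.0, -888.0], [-423.0, -1004.0], [-365.0, -1051.0], [-276.0, -1006.0], [-192.0, -891.0], [-138.0, -752.0], [-124.0, -632.0], [-146.0, -553.0], [-399.0, -943.0], [-144.0, -427.0], [-509.0, -1259.0]]
```

View pics/w1.png

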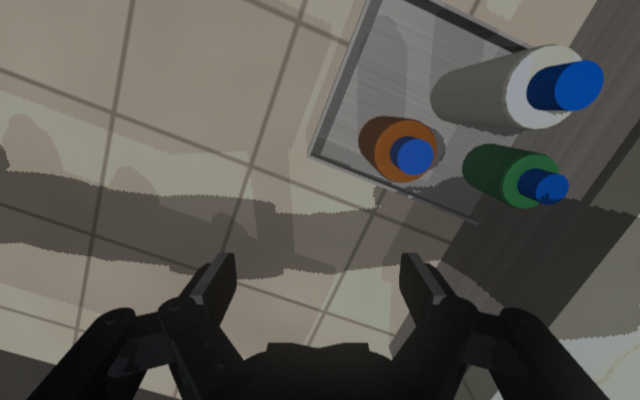

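The moves were refused, so the arm is still at its start and this wrist view only shows the tray behind the robot. Probably every row needs all seven keys, so I'll try one that way.

arm_command:
  increments:
    - {"x": 20,"y": 26,"z": 0,"ax": 0,"ay": 0,"az": 0,"hand": 0}
    - {"x": 20,"y": 26,"z": 0,"ax": 0,"ay": 0,"az": 0,"hand": 0}
    - {"x": 20,"y": 27,"z": 0,"ax": 0,"ay": 0,"az": 0,"hand": 0}
    - {"x": 20,"y": 27,"z": 0,"ax": 0,"ay": 0,"az": 0,"hand": 0}
    - {"x": 20,"y": 27,"z": 0,"ax": 0,"ay": 0,"az": 0,"hand": 0}
  force: 30

```text
time: 1.47
tool_pos: [0.333, -0.4459, 0.2314]
eef_rot: [0.0, 0.982, 0.189, 0.0]
ft_force: [0.6, 0.3, -0.1]
width: 0.0256
gripper_force: 0.0
```

arm_command:
  increments:
    - {"x": 20,"y": 26,"z": 0,"ax": 0,"ay": 0,"az": 0,"hand": 0}
    - {"x": 20,"y": 26,"z": 0,"ax": 0,"ay": 0,"az": 0,"hand": 0}
    - {"x": 20,"y": 27,"z": 0,"ax": 0,"ay": 0,"az": 0,"hand": 0}
    - {"x": 20,"y": 27,"z": 0,"ax": 0,"ay": 0,"az": 0,"hand": 0}
    - {"x": 20,"y": 27,"z": 0,"ax": 0,"ay": 0,"az": 0,"hand": 0}

```text
time: 1.88
tool_pos: [0.4331, -0.3128, 0.2316]
eef_rot: [0.0, 0.982, 0.189, 0.0]
ft_force: [0.7, -0.5, 0.4]
width: 0.0002
gripper_force: 0.0
```

arm_command:
  increments:
    - {"x": 20,"y": 26,"z": 0,"ax": 0,"ay": 0,"az": 0,"hand": 0}
    - {"x": 20,"y": 26,"z": 0,"ax": 0,"ay": 0,"az": 0,"hand": 0}
    - {"x": 20,"y": 27,"z": 0,"ax": 0,"ay": 0,"az": 0,"hand": 0}
    - {"x": 20,"y": 27,"z": 0,"ax": 0,"ay": 0,"az": 0,"hand": 0}
    - {"x": 20,"y": 27,"z": 0,"ax": 0,"ay": 0,"az": 0,"hand": 0}

```text
time: 2.3
tool_pos: [0.5331, -0.1799, 0.2316]
eef_rot: [0.0, 0.982, 0.189, 0.0]
ft_force: [0.6, -0.7, 0.0]
width: -0.0003
gripper_force: 0.0
```

arm_command:
  increments:
    - {"x": 20,"y": 26,"z": 0,"ax": 0,"ay": 0,"az": 0,"hand": 0}
    - {"x": 20,"y": 26,"z": 0,"ax": 0,"ay": 0,"az": 0,"hand": 0}
    - {"x": 20,"y": 26,"z": 0,"ax": 0,"ay": 0,"az": 0,"hand": 0}
    - {"x": 18,"y": 26,"z": 0,"ax": 0,"ay": 0,"az": 0,"hand": 0}
    - {"x": 14,"y": 24,"z": 0,"ax": 0,"ay": 0,"az": 0,"hand": 0}

```text
time: 2.72
tool_pos: [0.6254, -0.0514, 0.2312]
eef_rot: [-0.0, 0.982, 0.189, 0.0]
ft_force: [-0.4, 0.8, 0.4]
width: 0.0001
gripper_force: 0.0
```

Run:
```python
from h import *
o=get_obs();print(o["time"],o["tool_pos"],o["eef_rot"],o["width"],o["ft_force"],o["qpos"])
p=camera("wrist");cv2.imwrite("pics/w2.png",p["color"])
c=np.array([.5949,-.0997]);Q=[]
for k in range(9):
    t=np.radians(112.14-30*k);Q.append([*(c+.069*np.array([np.cos(t),np.sin(t)])),.075])
print(proj(p,Q+[[*c,.104],[.492,-.171,.09],[.6467,-.0786,.103],o["tool_pos"]]).round().tolist())
```

```text
2.7167 [ 0.62536004 -0.05143257  0.23123101] [-1.47213365e-04  9.81893936e-01  1.89431391e-01  1.56909811e-04] 7.589939221910824e-05 [-0.43219268  0.79859293  0.41347891] [ 0.36941135  0.37673903 -0.47202047  1.43428994  0.17116963  1.37111468
 -1.29765671]
[[287.0, 225.0], [294.0, 196.0], [317.0, 174.0], [349.0, 165.0], [381.0, 173.0], [402.0, 195.0], [408.0, 224.0], [397.0, 251.0], [374.0, 270.0], [350.0, 235.0], [368.0, 322.0], [351.0, 183.0], [318.0, 257.0]]
```

View pics/w2.png

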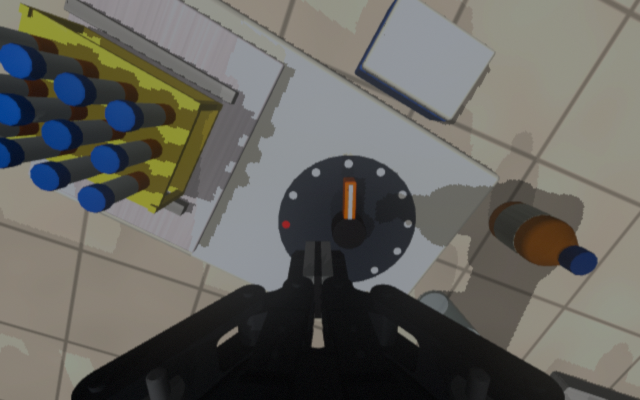

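The predicted dots match this view: red at (287,225), lever at (350,200) pointing at dot 3, and fingertips at (318,257) beside it. I descend to 12 mm above the deck.

arm_command:
  increments:
    - {"x": 0,"y": 0,"z": -34,"ax": 0,"ay": 0,"az": 0,"hand": 0}
    - {"x": 0,"y": 0,"z": -36,"ax": 0,"ay": 0,"az": 0,"hand": 0}
    - {"x": 0,"y": 0,"z": -34,"ax": 0,"ay": 0,"az": 0,"hand": 0}
    - {"x": 0,"y": 0,"z": -26,"ax": 0,"ay": 0,"az": 0,"hand": 0}
    - {"x": 0,"y": 0,"z": -14,"ax": 0,"ay": 0,"az": 0,"hand": 0}

```text
time: 3.18
tool_pos: [0.6224, -0.0534, 0.0837]
eef_rot: [-0.001, 0.982, 0.189, -0.002]
ft_force: [-0.7, -0.2, -0.7]
width: -0.0002
gripper_force: 0.0
```

arm_command:
  increments:
    - {"x": 1,"y": -2,"z": 0,"ax": 0,"ay": 0,"az": 0,"hand": 0}
    - {"x": 1,"y": -2,"z": 0,"ax": 0,"ay": 0,"az": 0,"hand": 0}
    - {"x": 1,"y": -2,"z": 0,"ax": 0,"ay": 0,"az": 0,"hand": 0}

```text
time: 3.43
tool_pos: [0.6287, -0.0596, 0.0895]
eef_rot: [0.0, 0.982, 0.189, 0.001]
ft_force: [0.0, 0.0, 0.9]
width: 0.0
gripper_force: 0.0
```

arm_command:
  increments:
    - {"x": 0.5,"y": -2,"z": 0,"ax": 0,"ay": 0,"az": 0,"hand": 0}
    - {"x": 0.5,"y": -1,"z": 0,"ax": 0,"ay": 0,"az": 0,"hand": 0}

```text
time: 3.6
tool_pos: [0.6294, -0.0629, 0.0891]
eef_rot: [0.001, 0.982, 0.189, 0.001]
ft_force: [-0.3, 0.1, -0.5]
width: -0.0003
gripper_force: 0.0
```

arm_command:
  increments:
    - {"x": 0.5,"y": -1.5,"z": -0.5,"ax": 0,"ay": 0,"az": 0,"hand": 0}
    - {"x": 0.5,"y": -1.5,"z": -0.5,"ax": 0,"ay": 0,"az": 0,"hand": 0}

```text
time: 3.77
tool_pos: [0.6298, -0.0647, 0.0872]
eef_rot: [-0.0, 0.982, 0.189, 0.001]
ft_force: [-2.1, 3.6, 2.1]
width: 0.0002
gripper_force: 1.8
```

arm_command:
  increments:
    - {"x": 0.5,"y": -1.5,"z": -0.5,"ax": 0,"ay": 0,"az": 0,"hand": 0}
    - {"x": 0.5,"y": -1.5,"z": 0,"ax": 0,"ay": 0,"az": 0,"hand": 0}

```text
time: 3.93
tool_pos: [0.6306, -0.0675, 0.0861]
eef_rot: [-0.0, 0.982, 0.19, 0.0]
ft_force: [0.3, 3.6, 0.7]
width: 0.0002
gripper_force: 1.5
```

```bash
cat >> h.py <<'E'
C=np.array([.5949,-.0997])
def lever():
    """lever angle (world deg) from orange pixels, top and scene"""
    out=[]
    for n in("top","scene"):
        p=camera(n); g=p["color"].astype(int)
        m=(g[...,2]>120)&(g[...,2]>1.6*g[...,1])&(g[...,0]<90)
        ys,xs=np.where(m); W=np.array([onplane(p,q,.1)[:2] for q in zip(xs,ys)]).reshape(-1,2)-C
        W=W[(np.linalg.norm(W,axis=1)<.065)]
        if len(W): a=W.mean(0); t=np.degrees(np.arctan2(a[1],a[0])); out.append((n,len(W),round(t,1),"k=%.2f"%((112.14-t)/30)))
    return out
E
python3 - <<'E'
from h import *
print(lever())
o=get_obs();print(o["tool_pos"],o["ft_force"],o["time"])
E
```

```text
[('scene', 1, np.float64(16.9), 'k=3.17')]
[ 0.63066824 -0.06808302  0.08600582] [0.79844773 2.84846345 1.35635341] 4.0333
```

Contact at about 13 mm beside the tool axis, with about 3.6 N, and the lever is moving. I compute an arc in which the tool turns with the lever.

```bash
cat >> h.py <<'E'
def T(f):
    f=np.radians(f);u=np.array([np.cos(f),np.sin(f)]);return (C+.045*u+.019*np.array([-u[1],u[0]]))*1000
def toolaz():
    q=get_obs()["eef_rot"];return np.degrees(2*np.arctan2(q[2],q[1]))
E
python3 - <<'E'
from h import *
f=17.5
print(T(f),toolaz())
while f>-66:
    g=f-4; print(g,(T(g)-T(f)).round(1),T(g).round(1)); f=g
E
```

```text
[632.10385259 -68.04761696] 21.829487464954727
13.5 [ 2.1 -2.7] [634.2 -70.7]
9.5 [ 1.9 -2.8] [636.1 -73.5]
5.5 [ 1.7 -2.9] [637.9 -76.5]
1.5 [ 1.5 -3.1] [639.4 -79.5]
-2.5 [ 1.3 -3.2] [640.7 -82.7]
-6.5 [ 1.1 -3.2] [641.8 -85.9]
-10.5 [ 0.8 -3.3] [642.6 -89.2]
-14.5 [ 0.6 -3.4] [643.2 -92.6]
-18.5 [ 0.4 -3.4] [643.6 -96. ]
-22.5 [ 0.1 -3.4] [643.7 -99.4]
-26.5 [-0.1 -3.4] [ 643.6 -102.8]
-30.5 [-0.3 -3.4] [ 643.3 -106.2]
-34.5 [-0.6 -3.4] [ 642.7 -109.5]
-38.5 [-0.8 -3.3] [ 641.9 -112.8]
-42.5 [-1.  -3.2] [ 640.9 -116.1]
-46.5 [-1.3 -3.2] [ 639.7 -119.3]
-50.5 [-1.5 -3.1] [ 638.2 -122.3]
-54.5 [-1.7 -3. ] [ 636.5 -125.3]
-58.5 [-1.9 -2.8] [ 634.6 -128.1]
-62.5 [-2.1 -2.7] [ 632.5 -130.8]
-66.5 [-2.3 -2.5] [ 630.3 -133.4]
```

arm_command:
  increments:
    - {"x": 2.5,"y": -2.7,"z": 0,"ax": 0,"ay": 0,"az": -5,"hand": 0}
    - {"x": 2.2,"y": -2.8,"z": 0,"ax": 0,"ay": 0,"az": -5,"hand": 0}
    - {"x": 2,"y": -2.9,"z": 0,"ax": 0,"ay": 0,"az": -5,"hand": 0}
    - {"x": 1.5,"y": -3.1,"z": 0,"ax": 0,"ay": 0,"az": -4,"hand": 0}
    - {"x": 1.3,"y": -3.2,"z": 0,"ax": 0,"ay": 0,"az": -4,"hand": 0}

```text
time: 4.45
tool_pos: [0.6396, -0.0839, 0.0855]
eef_rot: [0.001, 1.0, -0.012, -0.0]
ft_force: [0.4, -0.6, -0.1]
width: 0.0
gripper_force: 0.0
```

Run:
```python
from h import *
o=get_obs();print(o["tool_pos"],o["ft_force"],toolaz())
p=camera("scene");cv2.imwrite("pics/s3.png",cv2.resize(p["color"][130:270,230:420],None,fx=3,fy=3))
```

```text
[ 0.63960729 -0.0839322   0.08550097] [ 0.37509335 -0.57029147 -0.0574681 ] -1.4203316187902546
```

View pics/s3.png

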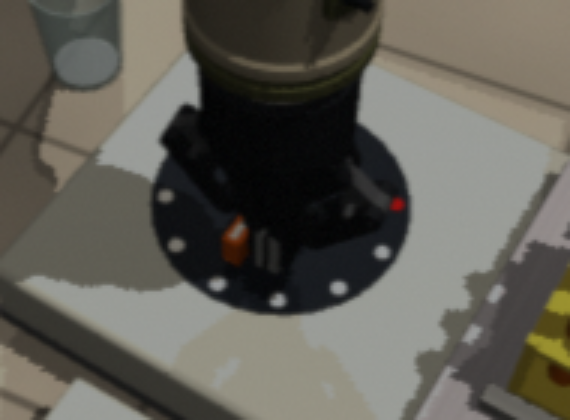

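The orange lever at (235,240) points at dot 4 (218,285), with the fingertips just behind it, so it has clicked to 4. I continue the arc.

arm_command:
  increments:
    - {"x": 1.5,"y": -2.5,"z": 0,"ax": 0,"ay": 0,"az": -4,"hand": 0}
    - {"x": 1,"y": -3,"z": 0,"ax": 0,"ay": 0,"az": -4,"hand": 0}
    - {"x": 0.8,"y": -3.3,"z": 0,"ax": 0,"ay": 0,"az": -4,"hand": 0}
    - {"x": 0.6,"y": -3.4,"z": 0,"ax": 0,"ay": 0,"az": -4,"hand": 0}
    - {"x": 0.2,"y": -3.4,"z": 0,"ax": 0,"ay": 0,"az": -4,"hand": 0}

```text
time: 4.92
tool_pos: [0.6435, -0.0987, 0.0854]
eef_rot: [0.0, 0.983, -0.185, -0.0]
ft_force: [-0.4, 0.7, 0.9]
width: 0.0001
gripper_force: 0.2
```

arm_command:
  increments:
    - {"x": 0,"y": -3.4,"z": 0,"ax": 0,"ay": 0,"az": -4,"hand": 0}
    - {"x": -0.2,"y": -3.4,"z": 0,"ax": 0,"ay": 0,"az": -4,"hand": 0}

```text
time: 5.08
tool_pos: [0.6434, -0.106, 0.0855]
eef_rot: [0.0, 0.967, -0.253, -0.0]
ft_force: [0.2, 0.6, -0.4]
width: -0.0001
gripper_force: 0.0
```

Run:
```python
from h import *
o=get_obs();print(o["tool_pos"],o["ft_force"],toolaz(),lever())
```

```text
[ 0.6433779  -0.10603939  0.08552571] [ 0.23510556  0.56665694 -0.3959348 ] -29.296038379605903 [('scene', 1, np.float64(98.1), 'k=0.47')]
```

arm_command:
  increments:
    - {"x": -0.5,"y": -3.4,"z": 0,"ax": 0,"ay": 0,"az": -4,"hand": 0}
    - {"x": -0.8,"y": -3.3,"z": 0,"ax": 0,"ay": 0,"az": -4,"hand": 0}
    - {"x": -1,"y": -3.2,"z": 0,"ax": 0,"ay": 0,"az": -4,"hand": 0}
    - {"x": -1.3,"y": -3.2,"z": 0,"ax": 0,"ay": 0,"az": -4,"hand": 0}

```text
time: 5.52
tool_pos: [0.6403, -0.1178, 0.0857]
eef_rot: [-0.0, 0.924, -0.384, 0.0]
ft_force: [2.3, 3.1, -1.4]
width: -0.0001
gripper_force: 1.0
```

arm_command:
  increments:
    - {"x": -1.5,"y": -3.1,"z": 0,"ax": 0,"ay": 0,"az": -4,"hand": 0}
    - {"x": -1.6,"y": -2.8,"z": 0,"ax": 0,"ay": 0,"az": -4,"hand": 0}
    - {"x": 0,"y": 0,"z": 0,"ax": 0,"ay": 0,"az": 0,"hand": 0}

```text
time: 5.77
tool_pos: [0.6366, -0.1251, 0.0857]
eef_rot: [0.0, 0.894, -0.448, -0.0]
ft_force: [-0.4, -0.3, -0.4]
width: 0.0002
gripper_force: 0.0
```

Run:
```python
from h import *
o=get_obs();print(o["tool_pos"],o["ft_force"],toolaz())
p=camera("scene");cv2.imwrite("pics/s4.png",cv2.resize(p["color"][130:270,230:420],None,fx=3,fy=3))
```

```text
[ 0.63659119 -0.12506294  0.08566419] [-0.37757952 -0.34078182 -0.37191238] -53.21681169004862
```

View pics/s4.png

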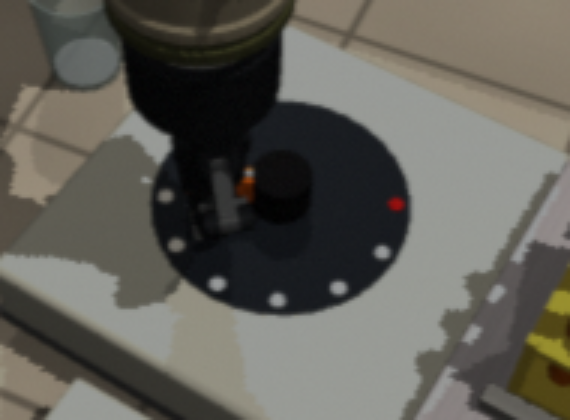

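Only the lever root shows at (245,185), behind the fingers. The force dropped to zero, so it has probably snapped to 6. I back away, lift, move above the button and check.

arm_command:
  increments:
    - {"x": 6,"y": 4,"z": 0,"ax": 0,"ay": 0,"az": 0,"hand": 0}
    - {"x": 6,"y": 4,"z": 10,"ax": 0,"ay": 0,"az": 0,"hand": 0}
    - {"x": 0,"y": 0,"z": 25,"ax": 0,"ay": 0,"az": 0,"hand": 0}
    - {"x": 0,"y": 0,"z": 30,"ax": 0,"ay": 0,"az": 0,"hand": 0}
    - {"x": 0,"y": 0,"z": 20,"ax": 0,"ay": 0,"az": 0,"hand": 0}

```text
time: 6.23
tool_pos: [0.6504, -0.1152, 0.1742]
eef_rot: [-0.001, 0.895, -0.446, 0.001]
ft_force: [0.2, 0.3, -0.3]
width: 0.0002
gripper_force: 0.0
```

arm_command:
  increments:
    - {"x": -30,"y": -10,"z": 0,"ax": 0,"ay": 0,"az": 0,"hand": 0}
    - {"x": -35,"y": -12,"z": 0,"ax": 0,"ay": 0,"az": 0,"hand": 0}
    - {"x": -35,"y": -12,"z": 0,"ax": 0,"ay": 0,"az": 0,"hand": 0}
    - {"x": -35,"y": -12,"z": 0,"ax": 0,"ay": 0,"az": 0,"hand": 0}
    - {"x": -22,"y": -9,"z": 0,"ax": 0,"ay": 0,"az": 0,"hand": 0}

```text
time: 6.65
tool_pos: [0.49, -0.1719, 0.1717]
eef_rot: [0.0, 0.895, -0.447, 0.0]
ft_force: [0.5, -0.1, 1.1]
width: 0.0001
gripper_force: 0.0
```

Run:
```python
from h import *
o=get_obs();print(o["time"],o["tool_pos"],o["ft_force"],toolaz())
t=camera("top");s=camera("scene");w=camera("wrist")
cv2.imwrite("pics/c5.png",np.hstack([cv2.resize(t["color"][150:290,240:400],(400,350)),cv2.resize(s["color"][130:270,230:390],(400,350))]))
cv2.imwrite("pics/w5.png",w["color"])
for p in(t,s,w): print([(np.round(d["xyz"],3).tolist(),round(d["confidence"],2)) for d in find_in(p,"start_top")[:2]], [(np.round(d["xyz"],3).tolist(),round(d["confidence"],2)) for d in find_in(p,"lever_tip")[:1]])
print(proj(w,[[.4915,-.1715,.092]]))
```

```text
6.65 [ 0.48996359 -0.1719202   0.17169732] [ 0.48941232 -0.07173113  1.09392153] -53.08223716187739
[] [([0.599, -0.105, 0.104], 0.75)]
[([0.493, -0.171, 0.103], 0.45)] [([0.609, -0.108, 0.102], 0.81)]
[([0.492, -0.17, 0.094], 0.64), ([0.482, -0.311, 0.05], 0.41)] [([0.598, -0.118, 0.104], 0.94)]
[[316.26788069 208.09566419]]
```

View pics/c5.png

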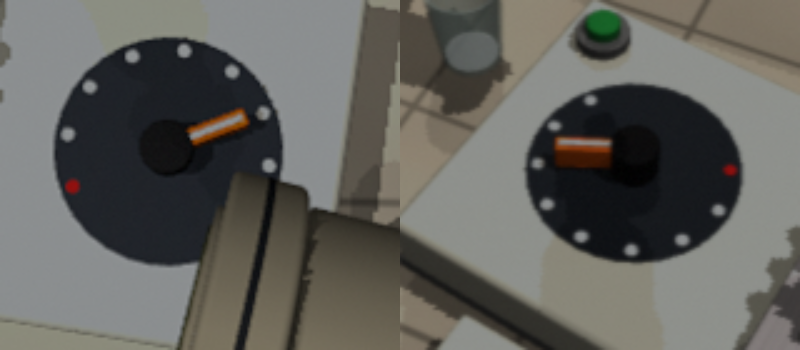

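View pics/w5.png

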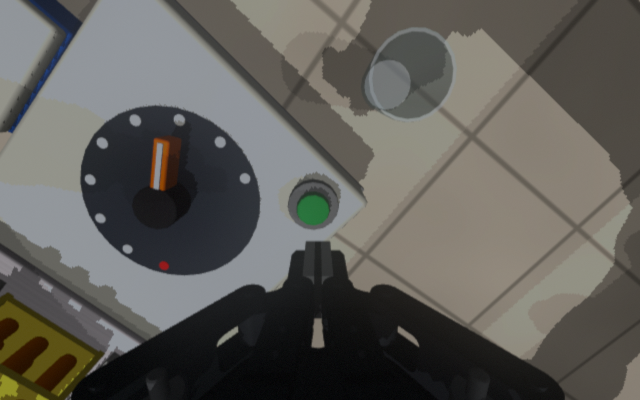

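All views show the lever pointing at dot 6: (263,112) in the top crop and (179,120) in the wrist view. The button at (313,211) is where predicted, so I press it down by force.

arm_command:
  increments:
    - {"x": 1,"y": 0,"z": -25,"ax": 0,"ay": 0,"az": 0,"hand": 0}
    - {"x": 0,"y": 0,"z": -22,"ax": 0,"ay": 0,"az": 0,"hand": 0}
    - {"x": 0,"y": 0,"z": -14,"ax": 0,"ay": 0,"az": 0,"hand": 0}
    - {"x": 0,"y": 0,"z": -5,"ax": 0,"ay": 0,"az": 0,"hand": 0}
    - {"x": 0,"y": 0,"z": 0,"ax": 0,"ay": 0,"az": 0,"hand": 0}

```text
time: 7.52
tool_pos: [0.4926, -0.1708, 0.1036]
eef_rot: [0.0, 0.894, -0.447, -0.001]
ft_force: [0.4, 0.1, 1.0]
width: 0.0003
gripper_force: 0.0
```

arm_command:
  increments:
    - {"x": 0,"y": 0,"z": -2,"ax": 0,"ay": 0,"az": 0,"hand": 0}
    - {"x": 0,"y": 0,"z": -2,"ax": 0,"ay": 0,"az": 0,"hand": 0}
    - {"x": 0,"y": 0,"z": -2,"ax": 0,"ay": 0,"az": 0,"hand": 0}

```text
time: 7.77
tool_pos: [0.4937, -0.1715, 0.0996]
eef_rot: [-0.0, 0.894, -0.448, 0.001]
ft_force: [-0.5, -0.5, 0.8]
width: 0.0002
gripper_force: 0.0
```

arm_command:
  increments:
    - {"x": 0,"y": 0,"z": -2,"ax": 0,"ay": 0,"az": 0,"hand": 0}
    - {"x": 0,"y": 0,"z": -1,"ax": 0,"ay": 0,"az": 0,"hand": 0}

```text
time: 7.93
tool_pos: [0.4934, -0.1714, 0.0961]
eef_rot: [-0.0, 0.894, -0.448, 0.0]
ft_force: [0.0, -0.5, 2.0]
width: -0.0
gripper_force: 0.8
```

arm_command:
  increments:
    - {"x": -1,"y": 0,"z": -2,"ax": 0,"ay": 0,"az": 0,"hand": 0}
    - {"x": 0,"y": 0,"z": -1,"ax": 0,"ay": 0,"az": 0,"hand": 0}

```text
time: 8.1
tool_pos: [0.4925, -0.1714, 0.0932]
eef_rot: [-0.0, 0.894, -0.448, 0.001]
ft_force: [1.2, -0.8, 2.8]
width: 0.0004
gripper_force: 1.4
```

arm_command:
  increments:
    - {"x": 0,"y": 0,"z": -1,"ax": 0,"ay": 0,"az": 0,"hand": 0}
    - {"x": 0,"y": 0,"z": -1,"ax": 0,"ay": 0,"az": 0,"hand": 0}

```text
time: 8.27
tool_pos: [0.4925, -0.1714, 0.0912]
eef_rot: [-0.0, 0.894, -0.448, 0.001]
ft_force: [1.3, -0.1, 4.8]
width: -0.0002
gripper_force: 1.9
```

arm_command:
  increments:
    - {"x": 0,"y": 0,"z": -1,"ax": 0,"ay": 0,"az": 0,"hand": 0}
    - {"x": 0,"y": 0,"z": 0,"ax": 0,"ay": 0,"az": 0,"hand": 0}

```text
time: 8.43
tool_pos: [0.4926, -0.1715, 0.091]
eef_rot: [-0.0, 0.894, -0.448, 0.001]
ft_force: [-1.7, 0.5, 12.1]
width: 0.0003
gripper_force: 6.0
```

The force rose to 12 N at a hard stop, so the button is fully down. I release it and move clear, up and back.

arm_command:
  increments:
    - {"x": 0,"y": 0,"z": 5,"ax": 0,"ay": 0,"az": 0,"hand": 0}
    - {"x": 0,"y": 0,"z": 15,"ax": 0,"ay": 0,"az": 0,"hand": 0}
    - {"x": 0,"y": 0,"z": 30,"ax": 0,"ay": 0,"az": 0,"hand": 0}
    - {"x": 0,"y": 0,"z": 35,"ax": 0,"ay": 0,"az": 0,"hand": 0}
    - {"x": 0,"y": 0,"z": 35,"ax": 0,"ay": 0,"az": 0,"hand": 0}

```text
time: 8.85
tool_pos: [0.4909, -0.1711, 0.2104]
eef_rot: [0.0, 0.894, -0.448, -0.001]
ft_force: [0.7, -1.3, 0.1]
width: 0.0001
gripper_force: 0.0
```

arm_command:
  increments:
    - {"x": -15,"y": -25,"z": 15,"ax": 0,"ay": 0,"az": 0,"hand": 0}
    - {"x": -15,"y": -30,"z": 0,"ax": 0,"ay": 0,"az": 0,"hand": 0}
    - {"x": -15,"y": -30,"z": 0,"ax": 0,"ay": 0,"az": 0,"hand": 0}
    - {"x": -10,"y": -25,"z": 0,"ax": 0,"ay": 0,"az": 0,"hand": 0}
    - {"x": 0,"y": 0,"z": 0,"ax": 0,"ay": 0,"az": 0,"hand": 0}

```text
time: 9.27
tool_pos: [0.4333, -0.2869, 0.2245]
eef_rot: [0.001, 0.892, -0.451, -0.001]
ft_force: [-1.3, -0.5, 0.2]
width: -0.0001
gripper_force: 0.0
```

Run:
```python
from h import *
o=get_obs();print(o["time"],o["tool_pos"],o["ft_force"],abs(o["qd"]).max())
t=camera("top");s=camera("scene")
cv2.imwrite("pics/c6.png",np.hstack([cv2.resize(t["color"][150:290,240:400],(400,350)),cv2.resize(s["color"][130:270,230:390],(400,350))]))
```

```text
9.2667 [ 0.43327376 -0.28687774  0.22445349] [-1.3363468  -0.45559592  0.15199658] 0.08680367752511407
```

View pics/c6.png

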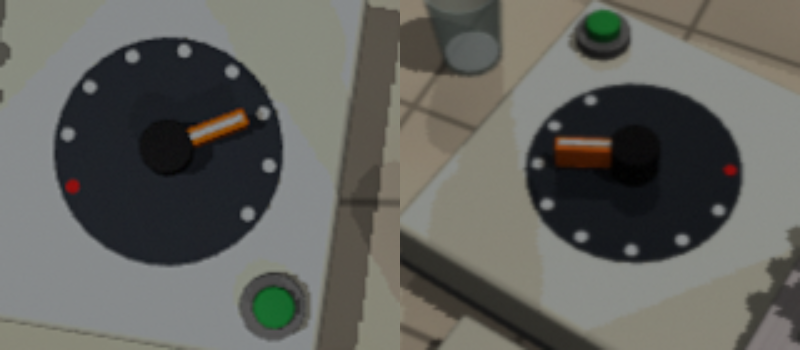

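The lever still points at dot 6 (263,112), the button at (273,307) is back up, and the arm is clear. I hand the job in.

```bash
python3 -c "
from cell import finish_job;print(finish_job())"
```

```text
the job is handed in; nothing more can be done
None
```

The shaker's selector is on 6, and after that I pressed the start button fully down and it sprang back; the arm then moved clear, touching nothing else, and the job was handed in at about 9.4 s.

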